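Reset a lead-length stop and lock it again

TASK

The lead-length stop on the bench is set wrong. Swing the lock ring's lever anticlockwise (seen from above) to free the adjuster, turn the bar knob clockwise until its pointer lines up with the fixed index rib, then swing the lever clockwise until the lock ring is firmly tight again, about 12 N at the lever's end and without forcing it. Do not turn the knob against a tight lock, and leave the other things on the bench where they are.

Things in the scene. Friction and masses are not known exactly. Their poses are not given: they have to be found in the camera images.
- stop_unit: Grey steel stop unit, fixed: foot 112x112x8 mm, block 84x84 mm, 43 high, and a low lead trough (36 wide, 30 high at most) out to 180 mm along its +y. Origin on the bench under the vertical axis shared by ring and knob; z up; +x points to the index bracket (18 wide, 72 high, at x = 46 to 58 mm).
- lock_ring: Steel lock ring, 72 mm diameter, 43 to 58 mm high, under the knob. Origin on the axis at 43 mm. Its radial lever (9 mm bar, 51 mm above the bench, along the ring's own -x, on the robot's side) ends in an upright post. Clockwise from above tightens. Stiff: friction alone takes about 6 N at the post either way (less is read at a standstill); it stays put, easing back a little after a firm push.
- lever_post (a point): Centre of the post at the lever's end, 85 mm from the axis, 14 mm diameter, 44 to 78 mm above the bench (this point: 61). It starts tight; 0.35 rad (30 mm here) anticlockwise frees the adjuster, 0.6 is possible. Retightening: when the ring bites, the push needed here rises from 6 N by about 0.35 N per mm: 9.5 N (tangential, slow) is just tight, 12 N right, over 14 N too much.
- knob_grip (a point): Grip point of the bar knob of the adjuster, on the axis, 93 mm above the bench. The black bar is 60 mm long (its own x, the pointer's direction), 14 mm thick (its own y, grip across this), from 68 to 108 mm above the bench, on a round aluminium skirt of 60 mm diameter (60 to 68 mm). This frame turns with the knob.
- pointer_tip (a point): Tip of the small pointer on the rim of the knob's skirt, 43 mm from the axis, 65 mm above the bench, in line with the bar.
- index_mark (a point): Inner end of the fixed index rib on top of the index bracket, 45.5 mm from the axis, 69 mm above the bench. The pointer must point at it.
- adjuster (a joint): Angle of the adjuster knob in rad, anticlockwise positive seen from above; 0 = pointer exactly at the index rib. It starts between 0.75 and 1.25; stops at -0.5 and 1.5. When unlocked it turns with about 0.2 N m.
- clamp_pad: Hidden sprung pad in the block, moved by the lock ring, that clamps the spindle; not to be seen or reached. Clamping force: 0 loose, 30 N just tight, 75 N forced; 12 N at the post gives about 50 N. Where the ring bites CHANGES with the adjuster's setting: at the index some 0.15 to 0.5 rad clockwise of where the ring stood at the start, so it must be felt.
- die_block: Bystander, leave alone: small crimp die block on a dark foot, 32x54x30 (mm), loose on the bench.
- tape: Bystander, leave alone: roll of black tape, 52 across, 18 high (mm), loose on the bench.
- counter: Bystander, leave alone: round grey hand counter, 45 across, 32 high (mm), loose on the bench.
- wrench: Bystander, leave alone: flat open-ended spanner, 154 long (mm), loose on the bench.
- cutter: Bystander, leave alone: side cutter, 154 long (mm), loose on the bench.
- driver: Bystander, leave alone: screwdriver, 171 long (mm), loose on the bench.
- bottle: Bystander, leave alone: small upright bottle, 38 across, 105 high (mm), loose on the bench.

How it is judged:
By the outcome, as a careful person would: the job done as asked, in the order asked, and still so for the second after the job is handed in, with the robot touching nothing.
It also fails if it takes over 67 s, if anything falls off the work surface, if the arm or the gripper's body presses on something with over 40 N, if the wrist force passes 120 N, or if a joint passes its speed limit or range.

ROBOT

A 6-joint arm with a two-finger parallel gripper is mounted at the origin on a cart in front of the work surface, level with it; the furniture and walls round the work are solid. World frame = base frame: x ahead of the robot, y to its left, z up, the work surface at z = 0. Lengths are in m, angles in degrees, forces in N, time in s.
With the tool pointing down it reaches from about 0.375 to 0.9 m from the base axis. Payload 3.1 kg.
Tool frame: the origin (TCP) lies at the very end of the fingers, on their centre line; the grasp point (between the pads) lies grip_point_offset behind it (grip_point_offset is the distance from the TCP to the grasp point, in m); z points along the fingers, y is the line along which they close (so a half turn about z gives the same grasp; the last joint's range is limited). The gripper opens to 87 mm and grips with 3 to 60 N. Pads are 19 mm wide; open, the fingers measure 117 mm over their backs; the gripper's body (75 mm by 190 mm) begins 51 mm behind the grasp point.
Start: joints at [-79.612, 30.224, 82.088, -0, 67.689, -10.227], TCP at [0.22, -0.585, 0.223] pointing down, gripper open.
Joint ranges: [-176.69, 176.69], [-43.24, 126.21], [12.49, 139.97], [-82, 262], [0, 151.66], [-163.58, 163.58]. Speed limits (degrees/s): [159.86, 159.86, 180, 180, 180, 180].

INTERFACE

Orientations are given as a 3x3 rotation matrix whose columns are the frame's x, y, z axes.
In Python, from rig import * gives the robot as it stands.
- The arm moves only by the tool move_arm, never from a script. Its argument "increments" is a list of rows, each a list of 3 entries, a list of its own where there are three numbers: the shift along the tool's x, y, z in units of 30 mm (1.0 is 30 mm), then the turn, a rotation vector about the tool's x, y, z in units of 120 degrees (1.0 is 120 degrees), then the closure, from 0 (fully open) to 1 (shut). A call has 1 to 20 rows; each row shifts and turns the commanded pose from where the row before left it, along the tool's axes as they then stand; what a row does not reach is not made up. A row lasts 1/12 s, in which the tool goes at most 41.7 mm and 7.16 degrees, less where a joint would pass 70% of its speed; a pose out of reach is approached as far as the arm can. A call with a number of a shift or a turn outside -1 to 1 is refused whole. A call with a gripper value outside its range is refused whole. The fingers move at their own pace and stop on an object; the grip force is fixed at half the most. Time passes only in rows, so rows that do not move let the fingers close. It gives the time, the measured TCP pose, the force, the opening and the grip force at its end, in the units of the state.
- read_state(): the state, without advancing time (a new reading comes with each control period).
- capture(name): name is "scene" or "side" or "wrist"; returns a dict with "img" (420x560x3 uint8, red, green, blue), "mtx" (3x3 intrinsics, pixels), "distortion" ([k1, k2, p1, p2, k3] as OpenCV has them; the pictures are not rectified), "eye" and "rotation" of the camera in the world. Camera axes: x right, y down, z forward; pixel columns grow to the right and rows downward; lengths in m; the calibration is good to about 2 mm. A picture is of the moment at which its call begins. There is no depth.
- hand_in(): hands the job in; it is judged then, once.
Trained networks look in a picture, given as the dict that the camera call returned (one of the last four; its "shot" number tells which), for a name from the list of things; names that differ only in an ending like _2 or _b are one class to them, and where a whole thing is asked for, a point or a joint stands for the part that bears it (a point fixed in the world has none). Each returns a list of dicts, best first, with "confidence" (0 to 1); they miss things now and then, are a little off and sometimes report something else, mostly with a low value. They report only what shows in the picture. A call takes as long as a camera call.
- search_frame(picture, label): "extent" ([left, top, right, bottom] as shares, 0 to 1, of the picture: columns of its width, rows of its height, round what is visible of it).
- pinpoint(picture, label): "xy" ([column, row] as shares, 0 to 1, of the picture: columns of its width, rows of its height: a listed point, or the origin of a listed thing).
The state is a dict: "time_s": time; "joint_positions": joint angles; "qvel": joint speeds; "tau": joint torques, N m; "position": TCP position; "tcp_rot": TCP orientation; "force": force on the tool from outside, world axes, zero at the start; "moment": the same for the moment, N m; "opening": opening from 0.0 (shut) to 1.0 (fully open); "grasp_force": force on a finger pad.
Only numpy, scipy, OpenCV 4.12 (cv2) and the standard library are available. Lean on these libraries where they do the work, as an engineer would, in place of code of your own. Each camera call takes 0.05 s, during which the arm holds its last target. There are 200 camera calls.

## Working session

There is one attempt and no reset: what is moved stays moved. The work goes in short steps, Python scripts to look and compute and a tool call to move; the robot and the scene stay as the last step left them, time stands still between calls to the robot, and variables do not carry over. Pictures are saved under pics/ and viewed, at most 10 in all, crops included, and the job is handed in when it is done.

Besides the shell and the picture viewer there is one more tool, called as name(argument=value, ...) on one line, values as JSON. move_arm: Moves the arm, as the interface text tells. Its arguments: {"type":"object","properties":{"increments":{"type":"array"}},"required":["increments"]}

```bash
mkdir -p pics; ls
cat > h.py <<'E'
from rig import *
import numpy as np, cv2
def ray(c,xy):
    h,w=c["img"].shape[:2]
    p=np.array([[[xy[0]*w,xy[1]*h]]],float)
    u=cv2.undistortPoints(p,np.array(c["mtx"]),np.array(c["distortion"]))[0,0]
    d=np.array(c["rotation"])@np.array([u[0],u[1],1]); return np.array(c["eye"]),d/np.linalg.norm(d)
def atz(c,xy,z):
    e,d=ray(c,xy); return e+d*(z-e[2])/d[2]
def save(c,n,crop=None,s=1):
    im=c["img"][:,:,::-1]
    if crop: im=im[crop[1]:crop[3],crop[0]:crop[2]]
    cv2.imwrite("pics/"+n+".png",cv2.resize(im,None,fx=s,fy=s))
Z=dict(stop_unit=0,lock_ring=.043,lever_post=.061,knob_grip=.093,pointer_tip=.065,index_mark=.069)
def find(c,names=Z):
    for n in names:
        for r in pinpoint(c,n)[:2]:
            print(n,round(r["confidence"],2),np.round(np.array(r["xy"])*[560,420]),np.round(atz(c,r["xy"],Z[n]),4))
E
python3 - <<'E'
from h import *
s=read_state();print({k:np.round(v,3).tolist() for k,v in s.items()}); 
import rig; print([k for k in dir(rig) if 'off' in k or 'grip' in k], globals().get('grip_point_offset'))
for n in ("scene","side"):
    c=capture(n);print(n,np.round(c["eye"],3));save(c,n);find(c)
E
```

```text
pics
{'time_s': 0.0, 'joint_positions': [-79.613, 30.28, 82.158, -0.002, 67.688, -10.226], 'qvel': [-0.139, 0.091, -0.019, 0.036, 0.071, -0.014], 'tau': [-0.0, -44.004, -17.659, 0.063, 0.058, -0.0], 'position': [0.22, -0.584, 0.222], 'tcp_rot': [[0.936, 0.352, -0.0], [0.352, -0.936, 0.002], [0.0, -0.002, -1.0]], 'force': [-0.13, 0.352, 0.566], 'moment': [0.015, 0.021, 0.019], 'grasp_force': 0.0, 'opening': 0.999}
['grip_point_offset'] 0.0187
scene [-0.145  0.929  0.797]
stop_unit 0.96 [291. 209.] [ 0.607 -0.105  0.   ]
lock_ring 0.76 [290. 198.] [ 0.6037 -0.0942  0.043 ]
lever_post 0.65 [305. 201.] [ 0.5463 -0.0828  0.061 ]
knob_grip 0.58 [292. 178.] [ 0.613  -0.1122  0.093 ]
pointer_tip 0.94 [273. 189.] [ 0.6453 -0.0711  0.065 ]
index_mark 0.73 [285. 180.] [ 0.6504 -0.1289  0.069 ]
side [ 0.559 -0.835  0.758]
```

View pics/scene.png

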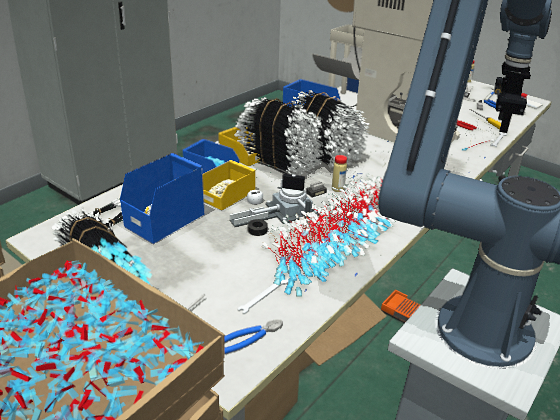

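View pics/side.png

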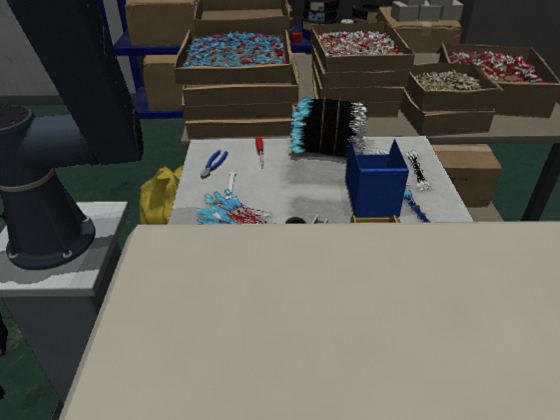

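move_arm(increments=[[[0.58,-0.83,-0.41],[0,0,0],0],[[0.58,-0.83,-0.41],[0,0,0],0],[[0.58,-0.83,-0.41],[0,0,0],0],[[0.58,-0.83,-0.41],[0,0,0],0],[[0.58,-0.83,-0.41],[0,0,0],0],[[0.58,-0.83,-0.41],[0,0,0],0],[[0.58,-0.83,-0.41],[0,0,0],0],[[0.58,-0.83,-0.41],[0,0,0],0],[[0.92,-0.55,0],[0,0,0],0.5],[[0.92,-0.55,0],[0,0,0],1],[[0.92,-0.55,0],[0,0,0],1],[[0.92,-0.55,0],[0,0,0],1],[[0.92,-0.55,0],[0,0,0],1],[[0.92,-0.55,0],[0,0,0],1],[[0.92,-0.55,0],[0,0,0],1],[[0.92,-0.55,0],[0,0,0],1],[[0.92,-0.55,0],[0,0,0],1],[[0.92,-0.55,0],[0,0,0],1]])

```text
time_s: 2.2
position: [0.4812, -0.0964, 0.3212]
tcp_rot: [[0.936, 0.352, 0.001], [0.352, -0.936, -0.0], [0.0, 0.0, -1.0]]
force: [0.1, -0.8, 0.5]
opening: 0.326
grasp_force: 0.0
```

Run:
```python
from h import *
s=read_state();print(np.round(s["position"],4),np.round(s["tcp_rot"],3).tolist(),s["joint_positions"],s["time_s"])
c=capture("wrist");print(np.round(c["eye"],3),np.round(c["rotation"],2).tolist());save(c,"w1",s=1.4);find(c)
```

```text
[ 0.4812 -0.0964  0.3212] [[0.936, 0.352, 0.001], [0.352, -0.936, -0.0], [0.0, 0.0, -1.0]] [-2.43964624e+01  1.32037172e+01  9.31845252e+01 -3.51416255e-03
  7.35763024e+01  4.49806765e+01] 2.2
[ 0.541 -0.073  0.484] [[0.35, -0.91, -0.23], [-0.94, -0.34, -0.09], [0.0, 0.24, -0.97]]
stop_unit 0.86 [317.  98.] [ 0.6047 -0.1085  0.    ]
lever_post 0.64 [274. 142.] [ 0.5261 -0.0732  0.061 ]
knob_grip 0.66 [326.  91.] [ 0.6039 -0.1091  0.093 ]
pointer_tip 0.68 [322.  56.] [ 0.6435 -0.0912  0.065 ]
index_mark 0.64 [353.  65.] [ 0.6468 -0.1303  0.069 ]
index_mark 0.47 [419. 164.] [ 0.5681 -0.2596  0.069 ]
```

View pics/w1.png

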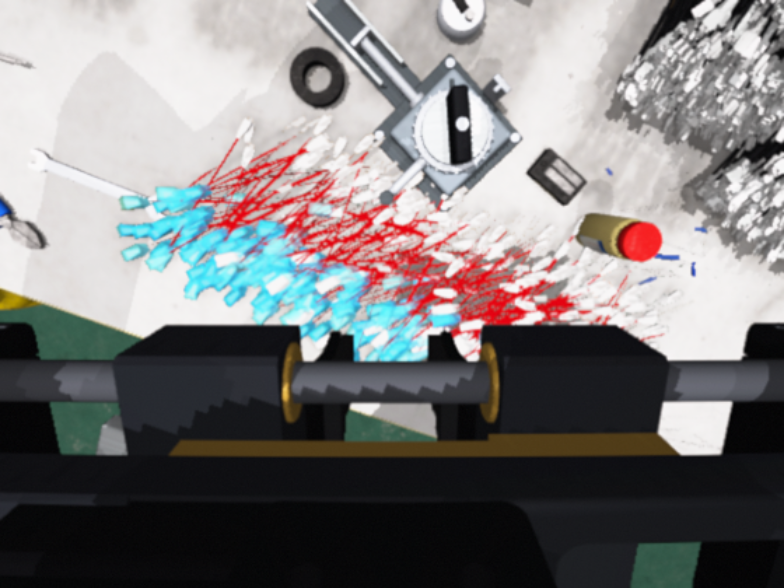

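move_arm(increments=[[[0.417,-0.172,0.89],[0,0,0],1],[[0.417,-0.172,0.89],[0,0,0],1],[[0.417,-0.172,0.89],[0,0,0],1],[[0.417,-0.172,0.89],[0,0,0],1],[[0.417,-0.172,0.89],[0,0,0],1],[[0.417,-0.172,0.89],[0,0,0],1],[[0,0,0],[0,0,0.0536],1],[[0,0,0],[0,0,0.0536],1],[[0,0,0],[0,0,0.0536],1],[[0,0,0],[0,0,0.0536],1],[[0,0,0],[0,0,0.0536],1],[[0,0,0],[0,0,0.0536],1],[[0,0,0],[0,0,0.0536],1],[[0,0,0],[0,0,0],1],[[0,0,0],[0,0,0],1]])

```text
time_s: 3.8
position: [0.5396, -0.0437, 0.1609]
tcp_rot: [[0.911, -0.412, 0.0], [-0.412, -0.911, -0.0], [0.0, 0.0, -1.0]]
force: [0.4, -0.7, -0.2]
opening: 0.004
grasp_force: 0.0
```

Run:
```python
from h import *
c=capture("wrist");save(c,"w2",s=1.4);find(c)
```

```text
stop_unit 0.6 [310. 109.] [ 0.6044 -0.1076  0.    ]
lever_post 0.65 [316. 207.] [ 0.5278 -0.0737  0.061 ]
knob_grip 0.55 [325.  99.] [ 0.6042 -0.1091  0.093 ]
pointer_tip 0.84 [277.  62.] [ 0.6447 -0.0906  0.065 ]
index_mark 0.9 [325.  35.] [ 0.6467 -0.1298  0.069 ]
```

View pics/w2.png

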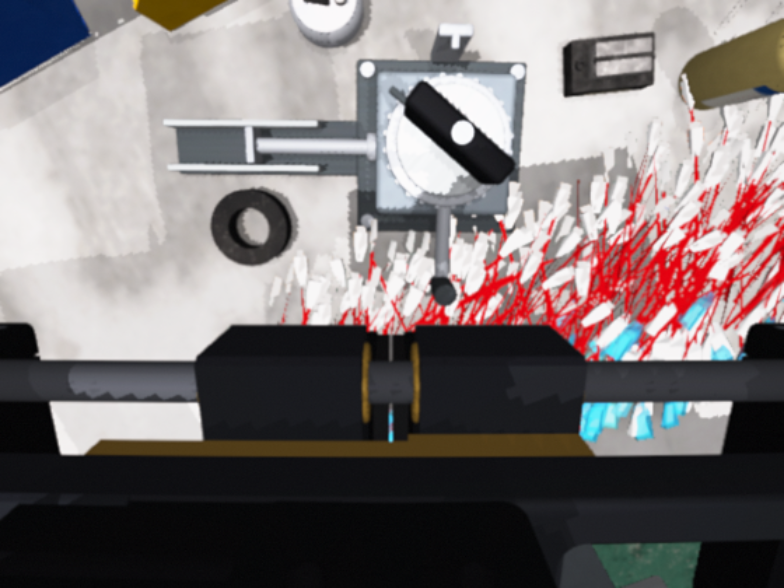

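move_arm(increments=[[[0,0,0.67],[0,0,0],1],[[0,0,0.67],[0,0,0],1],[[0,0,0.67],[0,0,0],1],[[0,0,0.67],[0,0,0],1],[[0,0,0.65],[0,0,0],1],[[0,0,0],[0,0,0],1]])

```text
time_s: 4.65
position: [0.5374, -0.0417, 0.0577]
tcp_rot: [[0.911, -0.413, -0.007], [-0.413, -0.911, 0.002], [-0.007, 0.001, -1.0]]
force: [0.2, 0.3, 0.0]
opening: 0.006
grasp_force: 0.0
```

move_arm(increments=[[[0,0.1,0],[0,0,0],1],[[0,0.1,0],[0,0,0],1],[[0,0.1,0],[0,0,0],1],[[0,0.1,0],[0,0,0],1]])

```text
time_s: 4.98
position: [0.5356, -0.054, 0.0621]
tcp_rot: [[0.911, -0.413, 0.002], [-0.413, -0.911, -0.001], [0.003, -0.0, -1.0]]
force: [0.8, 0.2, 0.1]
opening: 0.006
grasp_force: 0.0
```

move_arm(increments=[[[0,0.1,0],[0,0,0],1],[[0,0.1,0],[0,0,0],1],[[0,0.1,0],[0,0,0],1],[[0,0.1,0],[0,0,0],1]])

```text
time_s: 5.32
position: [0.5303, -0.0642, 0.0615]
tcp_rot: [[0.91, -0.414, 0.001], [-0.414, -0.91, 0.001], [0.001, -0.001, -1.0]]
force: [1.2, 4.2, 3.0]
opening: 0.007
grasp_force: 2.2
```

move_arm(increments=[[[0.005,0.08,0],[0,0,0],1],[[0.005,0.08,0],[0,0,0],1],[[0.01,0.08,0],[0,0,0],1],[[0.01,0.08,0],[0,0,0],1],[[0.015,0.08,0],[0,0,0],1],[[0.015,0.08,0],[0,0,0],1],[[0.02,0.08,0],[0,0,0],1],[[0.02,0.08,0],[0,0,0],1]])

```text
time_s: 5.98
position: [0.5243, -0.0823, 0.0609]
tcp_rot: [[0.91, -0.414, -0.001], [-0.414, -0.91, 0.001], [-0.001, -0.001, -1.0]]
force: [1.4, 7.1, 4.4]
opening: 0.005
grasp_force: 3.2
```

move_arm(increments=[[[0.025,0.08,0],[0,0,0],1],[[0.025,0.08,0],[0,0,0],1],[[0.03,0.08,0],[0,0,0],1],[[0.03,0.08,0],[0,0,0],1],[[0.03,0.08,0],[0,0,0],1],[[0.03,0.08,0],[0,0,0],1],[[0.03,0.08,0],[0,0,0],1],[[0.03,0.08,0],[0,0,0],1]])

```text
time_s: 6.65
position: [0.5226, -0.1024, 0.0608]
tcp_rot: [[0.91, -0.414, -0.001], [-0.414, -0.91, 0.002], [-0.002, -0.001, -1.0]]
force: [1.8, 7.4, 3.8]
opening: 0.006
grasp_force: 3.5
```

move_arm(increments=[[[0,-0.33,0],[0,0,0],1],[[0,0,-0.83],[0,0,0],1],[[0,0,-0.83],[0,0,0],1],[[0,0,-0.83],[0,0,0],1],[[0,0,-0.83],[0,0,0],0.58],[[0.64,-0.15,0],[0,0,0],0.58],[[0.64,-0.15,0],[0,0,0],0.58],[[0.64,-0.15,0],[0,0,0],0.58],[[0.64,-0.15,0],[0,0,0],0.58],[[0,0,0],[0,0,-0.0587],0.58],[[0,0,0],[0,0,-0.0587],0.58],[[0,0,0],[0,0,-0.0587],0.58],[[0,0,0],[0,0,-0.0587],0.58],[[0,0,0],[0,0,-0.0587],0.58],[[0,0,0],[0,0,-0.0587],0.58],[[0,0,0],[0,0,-0.0587],0.58],[[0,0,0],[0,0,0],0.58]])

```text
time_s: 8.07
position: [0.604, -0.1099, 0.1598]
tcp_rot: [[0.906, 0.423, -0.002], [0.423, -0.906, -0.001], [-0.002, 0.0, -1.0]]
force: [-0.4, 0.7, -0.4]
opening: 0.42
grasp_force: 0.0
```

Run:
```python
from h import *
s=read_state();print(s["joint_positions"])
c=capture("wrist");save(c,"w3",s=1.4);find(c)
c=capture("scene");find(c)
```

```text
[-20.69016744  33.66936131  87.08011082  -0.09339168  59.32820445
  44.31980303]
stop_unit 0.81 [278. 193.] [ 0.605  -0.1085  0.    ]
lever_post 0.9 [251. 293.] [ 0.5215 -0.12    0.061 ]
knob_grip 0.6 [280. 219.] [ 0.604  -0.1105  0.093 ]
pointer_tip 0.68 [280. 158.] [ 0.6434 -0.0917  0.065 ]
index_mark 0.94 [325. 175.] [ 0.6467 -0.1305  0.069 ]
stop_unit 0.8 [292. 211.] [ 0.5988 -0.1002  0.    ]
lock_ring 0.55 [290. 198.] [ 0.6033 -0.096   0.043 ]
lever_post 0.84 [320. 201.] [ 0.516  -0.1104  0.061 ]
knob_grip 0.8 [293. 178.] [ 0.6122 -0.1173  0.093 ]
index_mark 0.98 [286. 180.] [ 0.6452 -0.129   0.069 ]
index_mark 0.45 [248. 340.] [0.3239 0.3957 0.069 ]
```

View pics/w3.png

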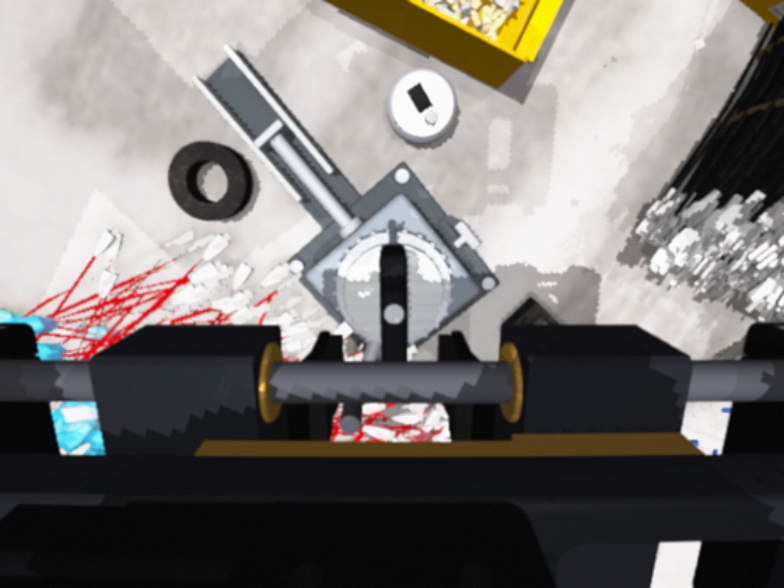

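move_arm(increments=[[[0,0,0.69],[0,0,0],0.58],[[0,0,0.69],[0,0,0],0.58],[[0,0,0.69],[0,0,0],0.58],[[0,0,0.66],[0,0,0],0.58],[[0,0,0],[0,0,0],0.58],[[0,0,0],[0,0,0],1],[[0,0,0],[0,0,0],1],[[0,0,0],[0,0,0],1],[[0,0,0],[0,0,0],1],[[0,0,0],[0,0,0],1]])

```text
time_s: 9.6
position: [0.6059, -0.1108, 0.08]
tcp_rot: [[0.907, 0.422, 0.004], [0.422, -0.907, -0.003], [0.002, 0.004, -1.0]]
force: [1.9, -1.9, 1.2]
opening: 0.157
grasp_force: 29.9
```

move_arm(increments=[[[0,0,0],[0,0,0.043],1],[[0,0,0],[0,0,0.043],1],[[0,0,0],[0,0,0.043],1],[[0,0,0],[0,0,0.043],1],[[0,0,0],[0,0,0.043],1],[[0,0,0],[0,0,0.043],1],[[0,0,0],[0,0,0.043],1],[[0,0,0],[0,0,0.043],1],[[0,0,0],[0,0,0.043],1],[[0,0,0],[0,0,0.043],1],[[0,0,0],[0,0,0],1]])

```text
time_s: 10.52
position: [0.6058, -0.1097, 0.08]
tcp_rot: [[0.892, -0.453, 0.003], [-0.453, -0.892, -0.0], [0.003, -0.001, -1.0]]
force: [1.3, 0.6, 4.7]
opening: 0.157
grasp_force: 30.1
```

Run:
```python
from h import *
s=read_state();R=np.array(s["tcp_rot"]);print(np.degrees(np.arctan2(R[1,0],R[0,0])),s["moment"],s["position"])
c=capture("wrist");save(c,"w4",(180,100,420,280),3);find(c)
```

```text
-26.908520764491982 [ 0.15170761 -0.05982837 -0.41301682] [ 0.60577107 -0.10967372  0.07996643]
stop_unit 0.68 [278. 219.] [ 0.6033 -0.1084  0.    ]
knob_grip 0.82 [280. 263.] [ 0.6045 -0.111   0.093 ]
pointer_tip 0.78 [281. 171.] [ 0.6427 -0.1308  0.065 ]
index_mark 0.79 [276. 167.] [ 0.6466 -0.1298  0.069 ]
```

View pics/w4.png

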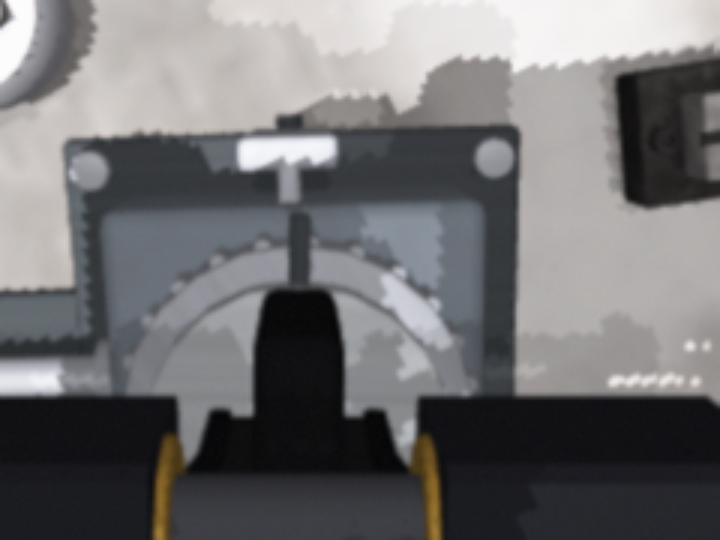

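move_arm(increments=[[[0,0,0],[0,0,-0.014],1],[[0,0,0],[0,0,-0.0135],1],[[0,0,0],[0,0,0],1],[[0,0,0],[0,0,0],1]])

```text
time_s: 11.2
position: [0.6057, -0.1098, 0.08]
tcp_rot: [[0.919, -0.395, 0.003], [-0.395, -0.919, -0.001], [0.003, -0.001, -1.0]]
force: [1.2, 1.3, 4.3]
opening: 0.154
grasp_force: 30.0
```

```bash
cat >> h.py <<'E'
def mis(c):
    p=pinpoint(c,"pointer_tip");q=pinpoint(c,"index_mark")
    if not p or not q: print("miss",len(p),len(q)); return
    P=atz(c,p[0]["xy"],.065);Q=atz(c,q[0]["xy"],.069);d=(Q-P)[:2];a=np.radians(-25.5)
    print(np.array(p[0]["xy"])*[560,420],np.array(q[0]["xy"])*[560,420],"rad/lat mm",d@[np.cos(a),np.sin(a)]*1e3,d@[-np.sin(a),np.cos(a)]*1e3)
E
python3 - <<'E'
from h import *
s=read_state();R=np.array(s["tcp_rot"]);print(np.degrees(np.arctan2(R[1,0],R[0,0])),s["moment"])
for i in range(3): c=capture("wrist");mis(c)
save(c,"w5",(180,100,420,280),3)
E
```

```text
-23.252201918238256 [ 0.30281161 -0.08210078  0.05435822]
[276.696 172.284] [282.296 167.118] rad/lat mm 3.44285430172942 -2.956174890623451
[275.576 173.292] [283.192 167.58 ] rad/lat mm 3.8024536279750047 -4.062550561995981
[277.2   171.192] [281.4   167.118] rad/lat mm 2.7992964610046784 -2.2081265267612546
```

View pics/w5.png

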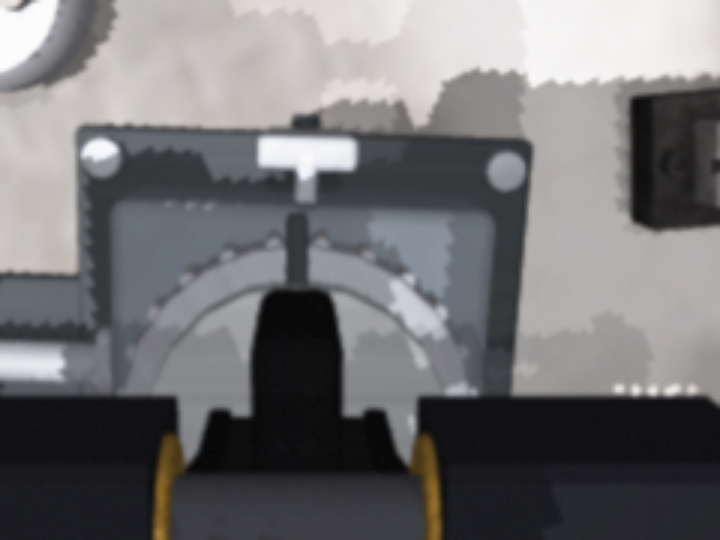

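move_arm(increments=[[[0,0,0],[0,0,0.009],1],[[0,0,0],[0,0,0.0085],1],[[0,0,0],[0,0,0],1],[[0,0,0],[0,0,0],1]])

```text
time_s: 11.98
position: [0.6057, -0.1097, 0.08]
tcp_rot: [[0.904, -0.428, 0.003], [-0.428, -0.904, -0.001], [0.003, -0.001, -1.0]]
force: [1.3, 1.2, 5.9]
opening: 0.16
grasp_force: 30.0
```

Run:
```python
from h import *
s=read_state();R=np.array(s["tcp_rot"]);print(np.degrees(np.arctan2(R[1,0],R[0,0])),s["moment"])
for i in range(3): c=capture("wrist");mis(c)
save(c,"w6",(220,130,340,220),6)
```

```text
-25.32479591688613 [ 0.29168494 -0.10493682  0.09531753]
miss 0 1
[276.696 171.402] [281.288 167.412] rad/lat mm 2.6757617894350956 -2.5304847610427053
[276.304 170.016] [277.592 165.312] rad/lat mm 3.035217526762862 -0.7286293805926947
```

View pics/w6.png

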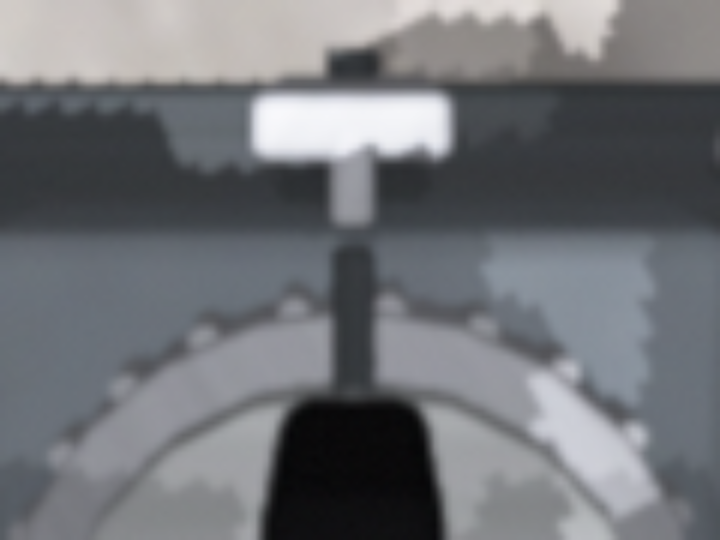

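move_arm(increments=[[[0,0,0],[0,0,0],0.58],[[0,0,0],[0,0,0],0.58],[[0,0,0],[0,0,0],0.58],[[0,0,0],[0,0,0],0.58],[[0,0,-0.5],[0,0,0],0.58],[[0,0,-0.9],[0,0,0],0.58],[[0,0,-0.9],[0,0,0],0.58],[[0,0,-0.9],[0,0,0],0.8],[[0,0,0],[0,0,0],1],[[0,0,0],[0,0,0],1],[[0,0,0],[0,0,0],1]])

```text
time_s: 13.35
position: [0.6037, -0.1095, 0.1738]
tcp_rot: [[0.903, -0.43, -0.002], [-0.43, -0.903, 0.001], [-0.002, 0.0, -1.0]]
force: [-0.1, 0.2, -0.1]
opening: 0.199
grasp_force: 0.0
```

Run:
```python
from h import *
for i in range(2): c=capture("wrist");mis(c);find(c)
save(c,"w7",(200,130,360,330),3)
```

```text
miss 0 1
stop_unit 0.7 [278. 191.] [ 0.6046 -0.11    0.    ]
stop_unit 0.49 [208. 107.] [ 0.7138 -0.0838  0.    ]
knob_grip 0.97 [277. 211.] [ 0.6061 -0.1105  0.093 ]
knob_grip 0.44 [452. 144.] [ 0.5964 -0.253   0.093 ]
index_mark 0.95 [276. 154.] [ 0.6457 -0.128   0.069 ]
[278.824 154.182] [277.984 152.418] rad/lat mm 1.7369575442529743 0.7032336540124987
stop_unit 0.91 [276. 191.] [ 0.6063 -0.1089  0.    ]
knob_grip 0.63 [279. 215.] [ 0.6033 -0.1103  0.093 ]
pointer_tip 0.71 [279. 154.] [ 0.6449 -0.13    0.065 ]
index_mark 0.63 [278. 152.] [ 0.6467 -0.1302  0.069 ]
```

View pics/w7.png

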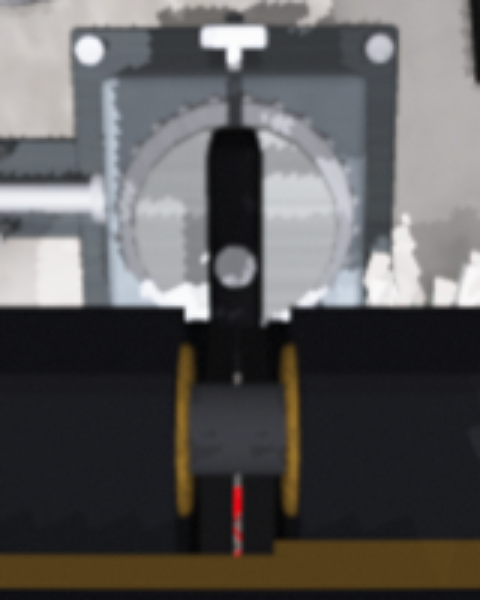

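move_arm(increments=[[[-0.69,0.74,0],[0,0,0],1],[[-0.69,0.74,0],[0,0,0],1],[[-0.69,0.74,0],[0,0,0],1],[[0,0,0.75],[0,0,0],1],[[0,0,0.75],[0,0,0],1],[[0,0,0.75],[0,0,0],1],[[0,0,0.75],[0,0,0],1],[[0,0,0.75],[0,0,0],1],[[0,0,0],[0,0,0],1]])

```text
time_s: 15.0
position: [0.5173, -0.142, 0.0587]
tcp_rot: [[0.902, -0.431, -0.007], [-0.431, -0.902, 0.003], [-0.008, -0.0, -1.0]]
force: [-0.1, -0.5, -0.1]
opening: 0.007
grasp_force: 0.0
```

move_arm(increments=[[[-0.05,-0.1,0],[0,0,0],1],[[-0.05,-0.1,0],[0,0,0],1],[[-0.05,-0.1,0],[0,0,0],1],[[-0.05,-0.1,0],[0,0,0],1],[[-0.05,-0.1,0],[0,0,0],1],[[-0.05,-0.1,0],[0,0,0],1],[[-0.05,-0.1,0],[0,0,0],1],[[-0.04,-0.1,0],[0,0,0],1],[[-0.04,-0.1,0],[0,0,0],1],[[-0.04,-0.1,0],[0,0,0],1],[[-0.03,-0.1,0],[0,0,0],1],[[-0.03,-0.1,0],[0,0,0],1]])

```text
time_s: 16.0
position: [0.5203, -0.1047, 0.0631]
tcp_rot: [[0.903, -0.429, -0.001], [-0.429, -0.903, -0.003], [0.0, 0.003, -1.0]]
force: [-2.8, -5.6, -4.5]
opening: 0.003
grasp_force: 3.4
```

```bash
cat >> h.py <<'E'
def ft():
    s=read_state();U=np.array([[.904,-.427],[.427,.904]])
    t=U@(np.array(s["position"][:2])-[.605,-.1095]);f=U@np.array(s["force"][:2])
    print(s["time_s"],"tcp unit mm",np.round(t*1e3,1),"f",np.round(f,2),np.round(s["force"][2],1))
    off=11.
    y=t[1]*1e3+off; y=min(max(y,-84),84); th=np.pi-np.arcsin(y/85)
    print("theta",np.degrees(th),"tang push",-(f@[np.sin(th),-np.cos(th)]), "post x",85*np.cos(th))
E
python3 -c "
from h import *
ft()"
```

```text
16.0 tcp unit mm [-78.6 -31.9] f [-0.15 -6.28] -4.5
theta 194.20346899876884 tang push 6.053919458087959 post x -82.40159214913224
```

move_arm(increments=[[[-0.03,-0.1,0],[0,0,0],1],[[-0.03,-0.1,0],[0,0,0],1],[[-0.03,-0.1,0],[0,0,0],1],[[-0.02,-0.1,0],[0,0,0],1],[[-0.02,-0.1,0],[0,0,0],1],[[-0.02,-0.1,0],[0,0,0],1],[[-0.01,-0.08,0],[0,0,0],1],[[0,-0.07,0],[0,0,0],1]])

```text
time_s: 16.67
position: [0.5269, -0.0831, 0.0633]
tcp_rot: [[0.904, -0.428, 0.002], [-0.428, -0.904, -0.004], [0.003, 0.003, -1.0]]
force: [-1.7, -8.3, -4.3]
opening: 0.001
grasp_force: 4.1
```

```bash
python3 -c "
from h import *
ft()"
```

```text
16.6667 tcp unit mm [-81.9  -9.5] f [ 1.99 -8.23] -4.3
theta 179.0042767978311 tang push 8.194653158061083 post x -84.98716458281278
```

move_arm(increments=[[[0,-0.035,0],[0,0,0],1],[[0,-0.035,0],[0,0,0],1],[[0,-0.035,0],[0,0,0],1],[[0,-0.035,0],[0,0,0],1],[[0,-0.035,0],[0,0,0],1],[[0,-0.035,0],[0,0,0],1]])

```text
time_s: 17.17
position: [0.5295, -0.0779, 0.0633]
tcp_rot: [[0.904, -0.428, 0.002], [-0.428, -0.904, -0.005], [0.003, 0.003, -1.0]]
force: [-1.6, -9.7, -6.2]
opening: 0.005
grasp_force: 4.6
```

```bash
python3 -c "
from h import *
ft()"
```

```text
17.1667 tcp unit mm [-81.7  -3.7] f [ 2.7  -9.43] -6.2
theta 175.0684979091289 tang push 9.167195719343026 post x -84.68534547629213
```

move_arm(increments=[[[0,-0.025,0],[0,0,0],1],[[0.005,-0.025,0],[0,0,0],1],[[0,-0.025,0],[0,0,0],1],[[0.005,-0.025,0],[0,0,0],1],[[0,-0.025,0],[0,0,0],1],[[0.005,-0.025,0],[0,0,0],1]])

```text
time_s: 17.67
position: [0.5316, -0.0743, 0.0633]
tcp_rot: [[0.904, -0.428, 0.001], [-0.428, -0.904, -0.005], [0.003, 0.004, -1.0]]
force: [-1.7, -9.7, -4.4]
opening: 0.006
grasp_force: 5.1
```

```bash
python3 -c "
from h import *
ft()"
```

```text
17.6667 tcp unit mm [-81.4   0.5] f [ 2.57 -9.47] -4.4
theta 172.2007064780906 tang push 9.036477656826209 post x -84.21370867463068
```

move_arm(increments=[[[0,-0.025,0],[0,0,0],1],[[0.005,-0.025,0],[0,0,0],1],[[0.005,-0.025,0],[0,0,0],1],[[0.005,-0.025,0],[0,0,0],1],[[0.005,-0.025,0],[0,0,0],1]])

```text
time_s: 18.08
position: [0.5335, -0.0713, 0.0633]
tcp_rot: [[0.904, -0.428, 0.001], [-0.428, -0.904, -0.005], [0.003, 0.004, -1.0]]
force: [-4.3, -10.7, -3.0]
opening: 0.006
grasp_force: 5.6
```

```bash
python3 -c "
from h import *
ft()"
```

```text
18.0833 tcp unit mm [-80.9   4. ] f [  0.71 -11.55] -3.0
theta 169.84995025124536 tang push 11.245648813410103 post x -83.66971734051725
```

move_arm(increments=[[[0.005,-0.022,0],[0,0,0],1],[[0.005,-0.022,0],[0,0,0],1],[[0.005,-0.022,0],[0,0,0],1]])

```text
time_s: 18.33
position: [0.5346, -0.0698, 0.0633]
tcp_rot: [[0.904, -0.428, 0.0], [-0.428, -0.904, -0.005], [0.002, 0.004, -1.0]]
force: [-4.3, -10.8, -4.0]
opening: 0.009
grasp_force: 5.8
```

```bash
python3 -c "
from h import *
ft()"
```

```text
18.3333 tcp unit mm [-80.6   5.8] f [  0.76 -11.62] -4.0
theta 168.58684671389375 tang push 11.235792600291806 post x -83.31919070170672
```

move_arm(increments=[[[0.005,-0.022,0],[0,0,0],1],[[0.005,-0.022,0],[0,0,0],1],[[0.005,-0.022,0],[0,0,0],1]])

```text
time_s: 18.58
position: [0.5357, -0.0683, 0.0632]
tcp_rot: [[0.904, -0.428, -0.0], [-0.428, -0.904, -0.005], [0.002, 0.005, -1.0]]
force: [-4.2, -12.5, -4.0]
opening: 0.005
grasp_force: 6.0
```

```bash
python3 -c "
from h import *
ft()"
```

```text
18.5833 tcp unit mm [-80.3   7.7] f [  1.58 -13.07] -4.0
theta 167.3194300059482 tang push 12.409204297020198 post x -82.9267685328612
```

move_arm(increments=[[[0,0.15,0],[0,0,0],1],[[0,0.3,0],[0,0,0],1],[[0,0.2,0],[0,0,0],1],[[0,0,-0.6],[0,0,0],1],[[0,0,-0.9],[0,0,0],1],[[0,0,-0.9],[0,0,0],1],[[0,0,-0.9],[0,0,0],1],[[0,0,-0.9],[0,0,0],1],[[0,0,0],[0,0,0],1],[[0,0,0],[0,0,0],1]])

```text
time_s: 19.42
position: [0.5287, -0.0835, 0.1903]
tcp_rot: [[0.903, -0.431, 0.005], [-0.431, -0.903, -0.002], [0.005, -0.001, -1.0]]
force: [0.2, -0.1, -0.3]
opening: 0.007
grasp_force: 0.0
```

Run:
```python
from h import *
for i in range(2): c=capture("wrist");mis(c);find(c,["lever_post"])
print(read_state()["force"])
save(c,"w8",(220,0,400,210),2.8)
```

```text
[264.992  59.514] [370.776  57.12 ] rad/lat mm 1.3564363399910606 -88.15524091897488
lever_post 0.71 [243. 205.] [ 0.5405 -0.0525  0.061 ]
[263.2   54.39] [267.12   50.316] rad/lat mm 2.222053431994517 -3.400165553758065
lever_post 0.56 [240. 203.] [ 0.541  -0.0507  0.061 ]
[-0.54779325  0.65148944  0.42922909]
```

View pics/w8.png

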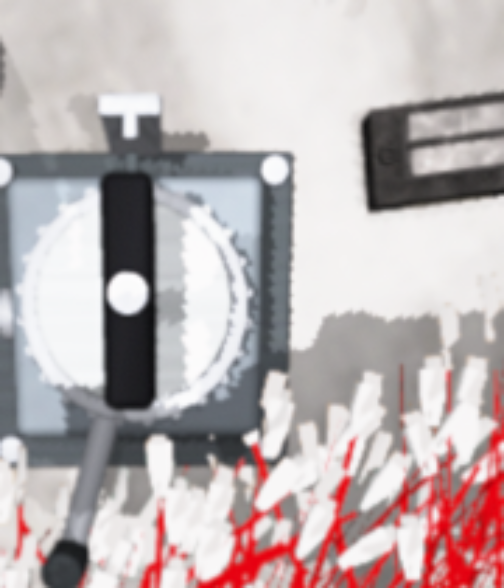

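```bash
python3 -c "
from rig import *
print(hand_in())"
```

```text
the job is handed in; nothing more can be done
None
```

I freed the lock ring and turned the knob until its pointer lined up with the index rib. I then retightened the ring to a reading of about 12 N at the lever's end (noise about ±0.5 N), and handed the job in at about 19.5 s with the arm clear of everything; no verdict came back.

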